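# Fit the hose elbows to the bench turrets

## Robot

A 6-joint arm with a two-finger parallel gripper is mounted at the origin on a cart in front of the work surface, level with it; the furniture and walls round the work are solid. World frame = base frame: x ahead of the robot, y to its left, z up, the work surface at z = 0. Lengths are in m, angles in rad, forces in N, time in s.
With the tool pointing down it reaches from about 0.325 to 0.9 m from the base axis. Payload 3.5 kg.
Tool frame: the origin (TCP) lies at the very end of the fingers, on their centre line; the grasp point (between the pads) lies 19 mm behind it; z points along the fingers, y is the line along which they close (so a half turn about z gives the same grasp; the last joint's range is limited). The gripper opens to 85 mm and grips with 20 to 120 N. Pads are 22 mm wide; open, the fingers measure 114 mm over their backs; the gripper's body (76 mm by 85 mm) begins 54 mm behind the grasp point. The pads swing forward as they close: fully open they stand 13 mm farther back than shut.
Start: joints at [1.19, 0.276, -0.026, 1.268, 0, 1.467], TCP at [0.171, 0.601, 0.231] pointing down, gripper open.
Joint ranges: [-3.12, 3.12], [-0.85, 1.88], [-1.08, 1.24], [-1.95, 2.15], [-1.57, 1.53], [-3.14, 3.14]. Speed limits (rad/s): [2.57, 2.57, 3.14, 3.14, 3.14, 3.14].

## Interface

Orientations are given as a 3x3 rotation matrix whose columns are the frame's x, y, z axes.
In Python, from plant import arm gives the robot as it stands. Calls block until the motion is done:
- arm.movep(position, orientation): joint-space move of the TCP to a pose.
- arm.movel(position, speed=0.15, orientation=None): straight line of the TCP; orientation=None keeps the orientation; speed is the mean speed in m/s.
- arm.set_joints(angles): joint-space move.
- arm.set_gripper(opening, grip_force=None): opening from 0.0 (shut) to 1.0 (fully open); grip_force is the grip in N (None keeps the last); returns when the fingers have stopped.
- arm.wait(seconds).
- arm.ik(position, orientation): joint angles nearest the present ones, or None.
- arm.get_image(name): name is "scene" or "side" or "wrist"; returns a dict with "img" (384x512x3 uint8, red, green, blue), "intrinsics" (3x3 intrinsics, pixels), "distortion" ([k1, k2, p1, p2, k3] as OpenCV has them; the pictures are not rectified), "origin" and "orientation" of the camera in the world. Camera axes: x right, y down, z forward; pixel columns grow to the right and rows downward; lengths in m; the calibration is good to about 2 mm. A picture is of the moment at which its call begins. There is no depth.
A pose or a line that the arm cannot do raises arm.Unreachable and nothing moves.
- arm.sign_off(): hands the job in; it is judged then, once.
Trained networks look in a picture, given as the dict that the camera call returned (one of the last four; its "shot" number tells which), for a name from the list of things; names that differ only in an ending like _2 or _b are one class to them, and where a whole thing is asked for, a point or a joint stands for the part that bears it (a point fixed in the world has none). Each returns a list of dicts, best first, with "confidence" (0 to 1); they miss things now and then, are a little off and sometimes report something else, mostly with a low value. They report only what shows in the picture. A call takes as long as a camera call. They do not tell look-alikes from the thing itself.
- arm.regions_of(query, picture): "mask" (384x512 bool, what is visible of it) and "uv" ([column, row] in pixels, amid what is visible of it).
- arm.mark_of(query, picture): "uv" ([column, row] in pixels: a listed point, or the origin of a listed thing).
Readings, each from a call of its own:
- arm.read_clock(): time.
- arm.read_qpos(): joint angles.
- arm.read_qvel(): joint speeds.
- arm.read_effort(): joint torques, N m.
- arm.read_tcp_pos(): TCP position.
- arm.read_tool_rot(): TCP orientation.
- arm.read_force(): force on the tool from outside, world axes, zero at the start.
- arm.read_moment(): the same for the moment, N m.
- arm.read_opening(): opening from 0.0 (shut) to 1.0 (fully open).
- arm.read_grasp_force(): force on a finger pad.
Only numpy, scipy, OpenCV 4.12 (cv2) and the standard library are available. Lean on these libraries where they do the work, as an engineer would, in place of code of your own. Each camera call takes 0.05 s, during which the arm holds its last target. There are 200 camera calls.

## Task

Get the bench's gas turrets ready for the cages' hoses: dip the brush in the beaker of thread paste, dab the thread of every turret that is there with it, working from the left turret to the right so that you never reach back over fresh paste, and hang the brush back in its stand. Then screw one steel elbow on to each turret, clockwise and well down with only a few millimetres left above the shoulder, stopping when its outlet points at the mark on that turret's foot (pick the start of the triple thread for which this works out). Stand any elbow left over in the parts tray, keep the beaker upright, and leave the turrets and the things round about standing where they are.

Things in the scene. Friction and masses are not known exactly. Their poses are not given: they have to be found in the camera images.
- turret_1: Left-hand bench turret (may be absent): upright grey pedestal on a heavy round foot, 3 kg, free-standing. Origin at the centre of its underside, own +x points to the mark (a pointed tongue on the foot, with a dark scribed line), z up. Foot radius 50 mm, 22 mm high; column radius 15 mm; shoulder radius 20.5 mm, its top 68 mm up; brass threaded stub above it on the same axis.
- turret_1_stub (a point): Middle of turret 1's thread, on its axis, 77 mm above the worktop. Thread outside radius 12.2 mm from 70 to 84 mm up; above it a plain pilot end, radius 8.7 mm, tapering from 102 mm up to radius 5 mm at its top, 107 mm up. Right-hand triple-start thread, 18 mm a turn: turned clockwise seen from above an elbow sinks 2.9 mm per rad.
- turret_1_mark (a point): The mark of turret 1: tip of the foot's pointed tongue, 68 mm from the turret's axis, 20 mm above the worktop.
- turret_2: Middle bench turret (may be absent): upright grey pedestal on a heavy round foot, 3 kg, free-standing. Origin at the centre of its underside, own +x points to the mark (a pointed tongue on the foot, with a dark scribed line), z up. Foot radius 50 mm, 22 mm high; column radius 15 mm; shoulder radius 20.5 mm, its top 68 mm up; brass threaded stub above it on the same axis.
- turret_2_stub (a point): Middle of turret 2's thread, on its axis, 77 mm above the worktop. Thread outside radius 12.2 mm from 70 to 84 mm up; above it a plain pilot end, radius 8.7 mm, tapering from 102 mm up to radius 5 mm at its top, 107 mm up. Right-hand triple-start thread, 18 mm a turn: turned clockwise seen from above an elbow sinks 2.9 mm per rad.
- turret_2_mark (a point): The mark of turret 2: tip of the foot's pointed tongue, 68 mm from the turret's axis, 20 mm above the worktop.
- turret_3: Right-hand bench turret (may be absent): upright grey pedestal on a heavy round foot, 3 kg, free-standing. Origin at the centre of its underside, own +x points to the mark (a pointed tongue on the foot, with a dark scribed line), z up. Foot radius 50 mm, 22 mm high; column radius 15 mm; shoulder radius 20.5 mm, its top 68 mm up; brass threaded stub above it on the same axis.
- turret_3_stub (a point): Middle of turret 3's thread, on its axis, 77 mm above the worktop. Thread outside radius 12.2 mm from 70 to 84 mm up; above it a plain pilot end, radius 8.7 mm, tapering from 102 mm up to radius 5 mm at its top, 107 mm up. Right-hand triple-start thread, 18 mm a turn: turned clockwise seen from above an elbow sinks 2.9 mm per rad.
- turret_3_mark (a point): The mark of turret 3: tip of the foot's pointed tongue, 68 mm from the turret's axis, 20 mm above the worktop.
- elbow_1_mid (a point): One of three like steel hose elbows, loose, standing on its open foot. 50 mm high; this point is on its upright axis, 25 mm above the foot. Own +x = way the outlet points, z up. Flat sides 33 mm apart face own +y and -y from foot to top: grip these from above. Bore 40 mm deep, with three lugs 4 mm above the foot; it clears the pilot end by 0.7 mm all round. About 120 g.
- elbow_1_outlet (a point): Outlet mouth of that elbow, 48 mm along its +x, 38 mm above its foot. Set on a stub it rests 8 to 14 mm above the shoulder. Begun with the outlet 1.9 to 3.7 rad anticlockwise (from above) of the mark, best 2.8, it gets to the mark 2.5 mm above the shoulder: right. Begun elsewhere it is 6 mm high there or jams on the shoulder first; then unscrew and begin again. It stays where left.
- elbow_2_mid (a point): One of three like steel hose elbows, loose, standing on its open foot. 50 mm high; this point is on its upright axis, 25 mm above the foot. Own +x = way the outlet points, z up. Flat sides 33 mm apart face own +y and -y from foot to top: grip these from above. Bore 40 mm deep, with three lugs 4 mm above the foot; it clears the pilot end by 0.7 mm all round. About 120 g.
- elbow_2_outlet (a point): Outlet mouth of that elbow, 48 mm along its +x, 38 mm above its foot. Set on a stub it rests 8 to 14 mm above the shoulder. Begun with the outlet 1.9 to 3.7 rad anticlockwise (from above) of the mark, best 2.8, it gets to the mark 2.5 mm above the shoulder: right. Begun elsewhere it is 6 mm high there or jams on the shoulder first; then unscrew and begin again. It stays where left.
- elbow_3_mid (a point): One of three like steel hose elbows, loose, standing on its open foot. 50 mm high; this point is on its upright axis, 25 mm above the foot. Own +x = way the outlet points, z up. Flat sides 33 mm apart face own +y and -y from foot to top: grip these from above. Bore 40 mm deep, with three lugs 4 mm above the foot; it clears the pilot end by 0.7 mm all round. About 120 g.
- elbow_3_outlet (a point): Outlet mouth of that elbow, 48 mm along its +x, 38 mm above its foot. Set on a stub it rests 8 to 14 mm above the shoulder. Begun with the outlet 1.9 to 3.7 rad anticlockwise (from above) of the mark, best 2.8, it gets to the mark 2.5 mm above the shoulder: right. Begun elsewhere it is 6 mm high there or jams on the shoulder first; then unscrew and begin again. It stays where left.
- brush_grip (a point): Sizes in mm. Paste brush, loose, hanging upright in its stand at the start; this point is on the axis of its round wooden handle, 120 above the bristle tip, to be gripped from above. Handle radius 6.2 from 78 to 154 above the tip; collar radius 11 from 72 to 78; steel ferrule radius 5.2 below it; bristles radius 4.6, the lowest 26. z along the handle, upward. About 50 g.
- brush_tip (a point): lower end of the brush's bristles, 120 mm below brush_grip along the brush's axis
- stand_ring (a point): Sizes in mm. Brush stand, fixed: centre of the ring (hole radius 8, outer radius 13) at its upper face, 84 above the worktop. The brush hangs with its collar on this face, tip 72 below it. A post of radius 5 holds the ring, 34 along the stand's own +x; base plate 75 x 60, 5 thick.
- beaker_mid (a point): Sizes in mm. Small glass beaker with the thread paste, loose, open above: 60 high, inner radius 20, floor 4 thick, rim outer radius 29; this point is on its axis, 30 above the worktop.
- tray_mid (a point): Sizes in mm. Shallow steel parts tray, fixed, open above: centre of its inner floor, 2.5 above the worktop. 150 along own x, 110 along own y, walls 2.5 thick, rim 15 above the worktop (an elbow's outlet passes over the rim).
- timer: bystander: flat grey bench timer, 70 x 62 x 20 mm; origin under its centre
- petri: bystander: closed petri dish, diameter 68 mm, height 14 mm; origin under its centre
Not all that is in view belongs to the job. Leave any blue, brown or pink look-alike of the part that bears elbow_3_mid alone.

How it is judged:
By the outcome, as a careful person would: the job done as asked, in the order asked, and still so for the second after the job is handed in, with the robot touching nothing.
Of turret_1, turret_2, turret_3 only 2 to 3 are there at a start; the rules pass over those that are not, and their reading is None.
At some moment in a run one of paste_beaker, elbow_1, elbow_2, elbow_3 may be knocked a few centimetres aside while the robot is not near it.
It also fails if it takes over 210 s, if anything falls off the work surface, if the arm or the gripper's body presses on something with over 40 N, if the wrist force passes 120 N, or if a joint passes its speed limit or range.

## Working session

There is one attempt and no reset: what is moved stays moved. The work goes in short steps, each a Python script; the robot and the scene stay as the last script left them, time stands still between calls to the robot, and variables do not carry over. Pictures are saved under pics/ and viewed, at most 14 in all, crops included, and the job is handed in when it is done.

```bash
ls; mkdir -p pics; cat > h.py <<'E'
import numpy as np, cv2
from plant import arm
def snap(n,f=None):
    p=arm.get_image(n)
    if f: cv2.imwrite('pics/'+f,p['img'][...,::-1])
    return p
def ray(p,uv):
    K=np.array(p['intrinsics']);D=np.array(p['distortion'])
    q=cv2.undistortPoints(np.array([[uv]],float),K,D)[0,0]
    d=np.array(p['orientation'])@np.array([q[0],q[1],1.])
    return np.array(p['origin']),d/np.linalg.norm(d)
def onz(p,uv,z):
    o,d=ray(p,uv); return o+d*(z-o[2])/d[2]
def proj(p,X):
    R=np.array(p['orientation']);t=-R.T@np.array(p['origin'])
    return cv2.projectPoints(np.array(X,float).reshape(-1,1,3),cv2.Rodrigues(R.T)[0],t,np.array(p['intrinsics']),np.array(p['distortion']))[0].reshape(-1,2)
def tri(ps,uvs):
    A=np.zeros((3,3));b=np.zeros(3)
    for p,uv in zip(ps,uvs):
        o,d=ray(p,uv);M=np.eye(3)-np.outer(d,d);A+=M;b+=M@o
    return np.linalg.solve(A,b)
def down(a):  # tool down, tool y (closing line) at world angle a
    y=np.array([np.cos(a),np.sin(a),0]);z=np.array([0,0,-1.]);return np.column_stack([np.cross(y,z),y,z])
E
cat > s1.py <<'E'
from h import *
for n in ['scene','side','wrist']:
    p=snap(n,n+'1.png'); print(n,np.round(p['origin'],3),np.round(np.array(p['orientation'])[:,2],2))
    if n=='wrist': continue
    for q,z in [('turret_1_stub',.077),('turret_1_mark',.02),('turret_1',0),('elbow_1_mid',.025),('elbow_1_outlet',.038),('brush_grip',.132),('stand_ring',.084),('beaker_mid',.03),('tray_mid',.0025),('timer',0),('petri',0)]:
        for r in arm.mark_of(q,p): print(q,np.round(r['uv'],1),round(r['confidence'],2),np.round(onz(p,r['uv'],z)[:2],3))
E
python3 s1.py
```

```text
pics
scene [ 0.06  -0.585  0.873] [ 0.48  0.52 -0.7 ]
turret_1_stub [221.2 221.7] 0.63 [0.438 0.001]
turret_1_stub [204.4 159.4] 0.6 [0.565 0.268]
turret_1 [307.5 258. ] 0.93 [ 0.583 -0.219]
turret_1 [275.7 219.1] 0.58 [ 0.615 -0.047]
turret_1 [222.  221.7] 0.17 [0.477 0.056]
elbow_1_mid [244.8 249.4] 0.51 [ 0.451 -0.09 ]
elbow_1_outlet [262.7 243.8] 0.76 [ 0.497 -0.116]
elbow_1_outlet [313.8 238.5] 0.48 [ 0.625 -0.199]
brush_grip [229.6 208.7] 0.75 [ 0.459 -0.016]
brush_grip [273.8 216.8] 0.54 [ 0.533 -0.119]
brush_grip [268.3 256.8] 0.5 [ 0.432 -0.208]
brush_grip [320.4 238.7] 0.49 [ 0.574 -0.254]
brush_grip [350.8 304.6] 0.49 [ 0.486 -0.424]
brush_grip [275.3 201.5] 0.46 [ 0.576 -0.078]
stand_ring [269.9 267. ] 0.87 [ 0.438 -0.21 ]
stand_ring [166.2 185.8] 0.3 [0.393 0.229]
beaker_mid [193.2 205.9] 0.67 [0.432 0.148]
beaker_mid [305.9 315.3] 0.62 [ 0.437 -0.348]
beaker_mid [230.8 207.5] 0.52 [0.52  0.064]
tray_mid [167.7 184.1] 0.74 [0.436 0.318]
timer [350.6 303.8] 0.71 [ 0.564 -0.394]
timer [269.1 265.9] 0.51 [ 0.479 -0.166]
petri [206.3 157.8] 0.52 [0.625 0.354]
petri [351.6 304.8] 0.38 [ 0.563 -0.398]
petri [290.2 204.5] 0.32 [ 0.697 -0.031]
side [0.196 0.742 0.547] [ 0.38 -0.81 -0.45]
turret_1_mark [303.3 179.4] 0.51 [ 0.554 -0.371]
turret_1 [243.6 230.7] 0.71 [ 0.608 -0.025]
turret_1 [278.3 199.9] 0.67 [ 0.59  -0.232]
elbow_1_mid [307.4 223.1] 0.63 [ 0.448 -0.093]
elbow_1_outlet [294.5 208.2] 0.81 [ 0.501 -0.135]
elbow_1_outlet [252.7 272.5] 0.62 [0.485 0.171]
brush_grip [322.7 171. ] 0.74 [ 0.446 -0.211]
brush_grip [229.9 213.3] 0.6 [0.571 0.107]
stand_ring [323.9 184.7] 0.69 [ 0.443 -0.224]
stand_ring [275.4 279.1] 0.35 [0.41  0.223]
tray_mid [243.9 338.7] 0.9 [0.435 0.314]
timer [303.4 180.6] 0.57 [ 0.564 -0.404]
timer [242.2 227.3] 0.26 [ 0.62  -0.039]
wrist [0.093 0.623 0.375] [ 0.31 -0.09 -0.95]
```

```bash
python3 -c "
import cv2
a=cv2.imread('pics/scene1.png')[130:340,140:400];cv2.imwrite('pics/a.png',cv2.resize(a,(743,600),interpolation=3))
a=cv2.imread('pics/side1.png')[120:380,180:400];cv2.imwrite('pics/b.png',cv2.resize(a,(507,600),interpolation=3))"
```

```text
(no output)
```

View pics/a.png

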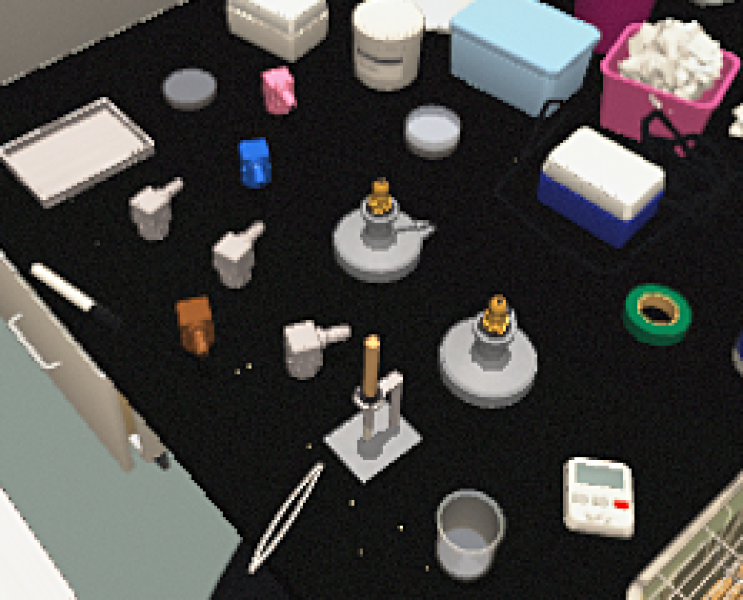

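View pics/b.png

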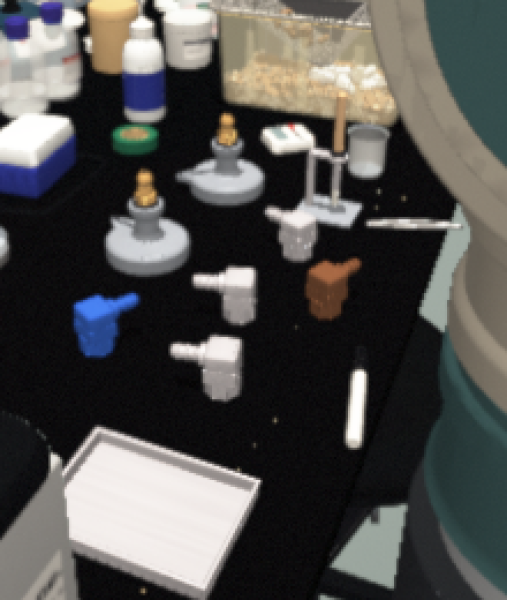

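The scene crop shows two turrets, at scene px (273,214) on the left and (311,252) on the right.
- **Candidates for the elbow:** steel ones at (193,203), (222,220) and (246,252). The look-alikes to leave alone are blue (229,187), brown (208,244) and pink (238,161).
- **Other items:** brush in its stand (270,265), beaker (305,315), tray (167,184), timer (350,304), petri (291,176).

I'll measure from above with the wrist camera.

```bash
cat > s2.py <<'E'
from h import *
R=np.array(arm.read_tool_rot());print(np.round(R,2),np.round(arm.read_tcp_pos(),3))
p=snap('wrist');print('cam in tool',np.round(R.T@(np.array(p['origin'])-arm.read_tcp_pos()),3),np.round(R.T@np.array(p['orientation']),2),np.round(p['intrinsics'],1))
Q=[('turret_1_stub',.077),('turret_1_mark',.02),('turret_1',0),('elbow_1_mid',.025),('elbow_1_outlet',.038),('brush_grip',.132),('stand_ring',.084),('beaker_mid',.03),('tray_mid',.0025)]
for i,(x,y) in enumerate([(.5,-.28),(.53,-.08),(.5,.12)]):
    try: arm.movep([x,y,.36],down(np.pi/2))
    except arm.Unreachable: print('unreach',x,y);continue
    print(np.round(arm.read_qpos(),2))
    p=snap('wrist',f'w{i}.png')
    for q,z in Q:
        for r in arm.mark_of(q,p):
            if r['confidence']>.3: print(i,q,np.round(r['uv'],1),round(r['confidence'],2),np.round(onz(p,r['uv'],z)[:2],4))
import cv2
cv2.imwrite('pics/wm.png',cv2.resize(np.vstack([np.hstack([cv2.imread('pics/w0.png'),cv2.imread('pics/w1.png')]),np.hstack([cv2.imread('pics/w2.png')]*2)]),(800,600)))
print(arm.read_clock())
E
python3 s2.py
```

```text
[[-0.96  0.27 -0.  ]
 [ 0.27  0.96 -0.  ]
 [ 0.   -0.   -1.  ]] [0.171 0.601 0.231]
cam in tool [ 0.082 -0.001 -0.143] [[ 0.   -0.95 -0.32]
 [ 1.    0.   -0.  ]
 [ 0.   -0.32  0.95]] [[272.5   0.  255.2]
 [  0.  272.5 184.4]
 [  0.    0.    1. ]]
[-0.62  0.15  0.08  1.5   0.   -0.62]
0 turret_1 [381.2 197.4] 0.94 [ 0.6148 -0.0279]
0 turret_1 [282.5 182.5] 0.67 [ 0.5838 -0.2271]
0 elbow_1_mid [358.7 113.7] 0.62 [ 0.4509 -0.1024]
0 elbow_1_outlet [347.  137.9] 0.75 [ 0.4906 -0.1229]
0 elbow_1_outlet [301.1 102.5] 0.71 [ 0.4328 -0.2049]
0 elbow_1_outlet [291.6 202.8] 0.39 [ 0.6107 -0.2129]
0 brush_grip [302.5 106.5] 0.64 [ 0.435 -0.218]
0 stand_ring [301.9 103.7] 0.64 [ 0.4331 -0.2111]
0 beaker_mid [212.1  96.1] 0.96 [ 0.423 -0.352]
0 tray_mid [400.2 215.2] 0.36 [0.653  0.0166]
[-0.27  0.08  0.    1.49 -0.   -0.27]
1 turret_1 [179.7 170.4] 0.96 [ 0.5895 -0.2271]
1 turret_1 [280.7 185. ] 0.71 [ 0.619  -0.0321]
1 elbow_1_mid [245.1  94.4] 0.76 [ 0.4504 -0.0988]
1 elbow_1_outlet [228.7 121. ] 0.58 [ 0.4929 -0.1263]
1 brush_grip [151.7  81.3] 0.9 [ 0.4329 -0.2155]
1 stand_ring [164.7  84. ] 0.91 [ 0.4349 -0.214 ]
1 beaker_mid [95.3 79.2] 0.69 [ 0.4238 -0.3472]
1 tray_mid [479.   89.6] 0.77 [0.4366 0.321 ]
[ 0.11  0.04 -0.04  1.49 -0.    0.11]
2 turret_1_stub [208.3 119. ] 0.53 [0.4563 0.0464]
2 turret_1 [178.9 202.6] 0.78 [ 0.6266 -0.0344]
2 turret_1 [ 80.6 185.1] 0.62 [ 0.5898 -0.2295]
2 elbow_1_mid [128.2 113.1] 0.84 [ 0.45   -0.1008]
2 elbow_1_outlet [114.5 135.9] 0.93 [ 0.4872 -0.1243]
2 elbow_1_outlet [ 40.9 105.7] 0.34 [ 0.4345 -0.2457]
2 brush_grip [ 12.7 109.8] 0.61 [ 0.4356 -0.2148]
2 stand_ring [ 38.3 104.6] 0.71 [ 0.4311 -0.2135]
2 stand_ring [113.9 135.2] 0.45 [ 0.4793 -0.101 ]
2 beaker_mid [164.6 225.7] 0.54 [ 0.6628 -0.0578]
2 beaker_mid [ 37.4 107.3] 0.35 [ 0.4373 -0.2591]
2 tray_mid [368.6 105.5] 0.69 [0.4382 0.3208]
7.7667
```

View pics/wm.png

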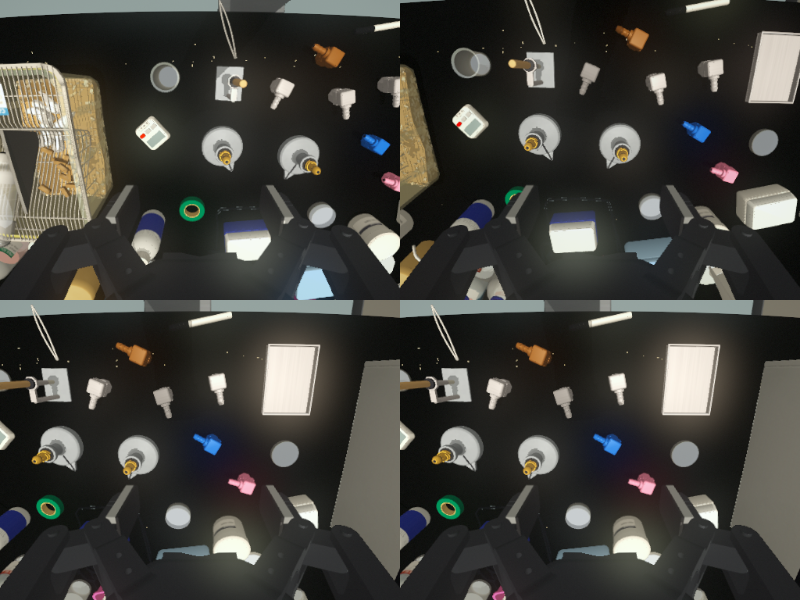

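```bash
cat > look.py <<'E'
from h import *
import pickle
def look(x,y,qs,flip=True,z=.25,a0=np.pi/2):
    """opposed wrist views over (x,y); qs: (name, height, region?)"""
    out=[]
    for s in ([0,1] if flip else [0]):
        a=a0+np.pi*s
        t=down(a)[:,0]           # tool x, the camera's side
        arm.movep([x+.025*t[0],y+.025*t[1],z],down(a))
        p=snap('wrist'); d={'p':p,'m':{},'r':{}}
        for q,h,reg in qs:
            d['m'][q]=[(r['confidence'],onz(p,r['uv'],h)[:2],r['uv']) for r in arm.mark_of(q,p)]
            if reg: d['r'][q]=[(r['confidence'],r['mask'],r['uv']) for r in arm.regions_of(q,p)]
        out.append(d)
    return out
def near(v,q,x,y,tol=.04):
    """closest-to-expected marks of q in each view"""
    o=[]
    for d in v:
        c=[m for m in d['m'][q] if np.hypot(m[1][0]-x,m[1][1]-y)<tol and m[0]>.25]
        o.append((round(c[0][0],2),np.round(c[0][1],4).tolist()) if c else None)
    return o
E
cat > s3.py <<'E'
from look import *
V={}
T=[('turret_1_stub',.077,0),('turret_1_mark',.02,0),('turret_1',0,1)]
E=[('elbow_1_mid',.025,1),('elbow_1_outlet',.038,0)]
jobs=[('e3',.45,.13,E),('e2',.45,.03,E),('tL',.612,-.03,T),('e1',.45,-.1,E),('tR',.585,-.227,T),
      ('st',.435,-.213,[('stand_ring',.084,0),('brush_grip',.132,0)]),('bk',.423,-.35,[('beaker_mid',.03,1)])]
for n,x,y,q in jobs:
    try: V[n]=look(x,y,q)
    except arm.Unreachable: print(n,'unreachable');continue
    for k in q: print(n,k[0],near(V[n],k[0],x,y,.08))
    for s,d in enumerate(V[n]): cv2.imwrite(f'pics/{n}{s}.png',d['p']['img'][...,::-1])
pickle.dump(V,open('V.pkl','wb')); print(arm.read_clock())
I=lambda n:cv2.imread(f'pics/{n}.png')
cv2.imwrite('pics/m3.png',cv2.resize(np.vstack([np.hstack([I('tL0'),I('tR0'),I('e10')]),np.hstack([I('tL1'),I('tR1'),I('e11')]),np.hstack([I('st0'),I('bk0'),I('e30')])]),(800,600),interpolation=cv2.INTER_AREA))
E
python3 s3.py
```

```text
e3 elbow_1_mid [None, None]
e3 elbow_1_outlet [None, None]
e2 elbow_1_mid [None, None]
e2 elbow_1_outlet [None, None]
tL turret_1_stub [None, None]
tL turret_1_mark [None, None]
tL turret_1 [(0.72, [0.6163, -0.03]), (0.85, [0.6076, -0.0349])]
e1 elbow_1_mid [(0.64, [0.4475, -0.103]), None]
e1 elbow_1_outlet [(0.88, [0.4911, -0.126]), (0.57, [0.4911, -0.1171])]
tR turret_1_stub [None, None]
tR turret_1_mark [None, None]
tR turret_1 [(0.77, [0.5907, -0.223]), (0.74, [0.5861, -0.2274])]
st stand_ring [(0.7, [0.4337, -0.2104]), None]
st brush_grip [(0.8, [0.4336, -0.2173]), (0.55, [0.435, -0.2107])]
bk beaker_mid [(0.93, [0.4261, -0.35]), (0.83, [0.4255, -0.3495])]
46.3417
```

View pics/m3.png

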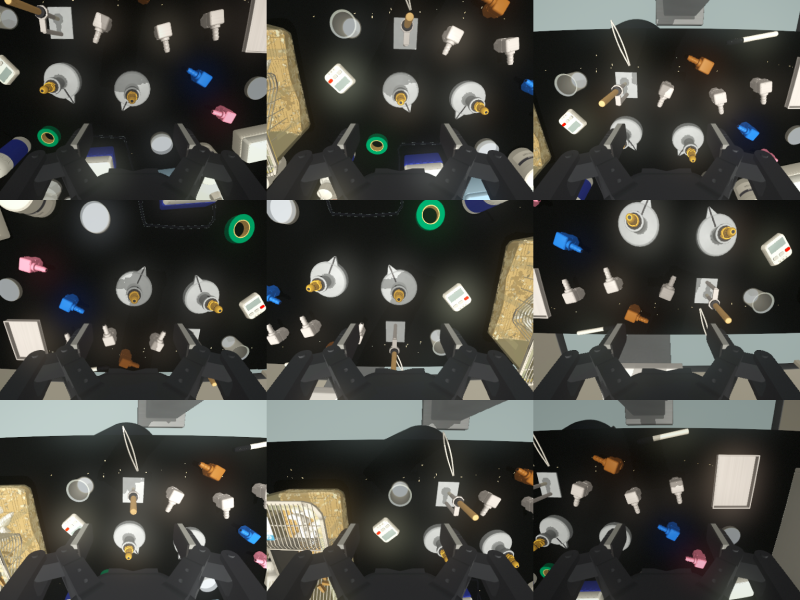

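```bash
cat > fit.py <<'E'
from h import *
from scipy.optimize import minimize
S=4
th=np.linspace(0,2*np.pi,40,endpoint=False)
def ring(r,z): return np.column_stack([r*np.cos(th),r*np.sin(th),0*th+z])
def turret_parts():
    t=np.array([[0,-.016,.019],[0,.016,.019],[.068,0,.019]]);t2=t+[0,0,0]
    P=[np.vstack([ring(.05,0),ring(.05,.022)]),np.vstack([ring(.015,.02),ring(.015,.06)]),np.vstack([ring(.0205,.06),ring(.0205,.068)]),
       np.vstack([ring(.0115,.07),ring(.0115,.084)]),np.vstack([ring(.0087,.084),ring(.0087,.102),ring(.005,.107)])]
    tg=np.array([[.045,-.012,.02],[.045,.012,.02],[.068,0,.02],[.045,-.012,.008],[.045,.012,.008],[.068,0,.008]])
    return P+[tg]
def elbow_parts(lf=.0165,lb=.0165,r=.007):
    b=np.array([[x,y,z] for x in(-lb,lf) for y in(-.0165,.0165) for z in(0,.05)])
    c=np.column_stack([0*th,r*np.cos(th),.038+r*np.sin(th)])
    return [b,np.vstack([c,c+[.048,0,0]])]
def render(p,parts,x,y,a,box):
    c,s=np.cos(a),np.sin(a);R=np.array([[c,-s,0],[s,c,0],[0,0,1]])
    u0,v0,w,h=box;im=np.zeros((h*S,w*S),np.uint8)
    for P in parts:
        uv=(proj(p,P@R.T+[x,y,0])-[u0,v0]+.5)*S-.5
        cv2.fillConvexPoly(im,cv2.convexHull(np.round(uv*16).astype(np.int32)),255,shift=4)
    return cv2.resize(im,(w,h),interpolation=cv2.INTER_AREA)/255.
def seg(p,box,kind,lo):
    u0,v0,w,h=box;I=p['img'][v0:v0+h,u0:u0+w].astype(float)
    m=np.clip((I.max(2)-lo+15)/30,0,1)
    if kind=='elbow': m*=(I.max(2)-I.min(2)<60)
    return m
def fit(p,parts,x0,kind,lo=50,half=45):
    uv=proj(p,[[x0[0],x0[1],.03]])[0]
    u0,v0=np.maximum(np.round(uv-half).astype(int),0);w=min(2*half,512-u0);h=min(2*half,384-v0)
    box=(u0,v0,w,h)
    m=seg(p,box,kind,lo)
    lab=cv2.connectedComponents((m>.3).astype(np.uint8))[1]
    r=render(p,parts,*x0,box); ks=np.bincount(lab[(r>.5)&(lab>0)],minlength=2);k=ks.argmax();m=m*(cv2.dilate((lab==k).astype(np.uint8),np.ones((3,3)))>0)
    f=lambda q:np.abs(render(p,parts,q[0]/1e3,q[1]/1e3,q[2]/20,box)-m).sum()/m.sum()
    best=None
    for da in(-.3,0,.3):
        q0=np.array([x0[0]*1e3,x0[1]*1e3,(x0[2]+da)*20])
        s=minimize(f,q0,method='Nelder-Mead',options=dict(initial_simplex=np.vstack([q0,q0+[6,0,0],q0+[0,6,0],q0+[0,0,6]]),maxiter=150,xatol=.03,fatol=1e-5))
        if best is None or s.fun<best.fun: best=s
    return np.array([best.x[0]/1e3,best.x[1]/1e3,best.x[2]/20]),best.fun,box,m
E
cat > a1.py <<'E'
from fit import *
import pickle
V=pickle.load(open('V.pkl','rb'))
tp=turret_parts();vis=[]
def show(p,parts,q,box):
    u0,v0,w,h=box;I=p['img'][v0:v0+h,u0:u0+w,::-1].copy();r=render(p,parts,*q,box)
    I=cv2.resize(I,(w*3,h*3));R=cv2.resize(r,(w*3,h*3));I[cv2.morphologyEx((R>.5).astype(np.uint8),cv2.MORPH_GRADIENT,np.ones((2,2)))>0]=(0,255,0)
    return cv2.resize(I,(200,200))
for n,x0 in [('tL',(.612,-.032,.3)),('tR',(.588,-.227,.2))]:
    for v in ['tL','tR']:
        for s in (0,1):
            p=V[v][s]['p'];q,f,b,m=fit(p,tp,x0,'t',half=70)
            print(n,v,s,np.round(q,4),round(f,3))
            if n==v: vis.append(show(p,tp,q,b))
ep=elbow_parts()
for n,x0,vs in [('e1',(.45,-.1,-.5),['e1','tL','tR','st','e3']),('e2',(.455,.02,0),['e1','e2','e3','tL']),('e3',(.43,.12,0),['e1','e2','e3','tL'])]:
    for v in vs:
        for s in (0,1) if v in V else ():
            p=V[v][s]['p'];uv=proj(p,[[x0[0],x0[1],.03]])[0]
            if not(40<uv[0]<470 and 30<uv[1]<235): continue
            q,f,b,m=fit(p,ep,x0,'elbow',half=40)
            print(n,v,s,np.round(q,4),round(f,3))
            if len(vis)<8 and f<.4: vis.append(show(p,ep,q,b))
cv2.imwrite('pics/fit1.png',np.vstack([np.hstack(vis[:4]),np.hstack(vis[4:8])]))
E
python3 a1.py
```

```text
tL tL 0 [ 0.6125 -0.0334 -0.3945] 0.037
tL tL 1 [ 0.6134 -0.0332  0.1779] 0.069
tL tR 0 [ 0.6126 -0.0338 -0.4318] 0.337
tL tR 1 [ 0.6129 -0.0356 -0.3722] 0.328
tR tL 0 [ 0.5894 -0.2257  0.3842] 0.037
tR tL 1 [ 0.589  -0.2257  0.3363] 0.057
tR tR 0 [ 0.5889 -0.2253  0.3974] 0.433
tR tR 1 [ 0.5901 -0.2254  0.4335] 0.203
e1 e1 0 [ 0.4485 -0.1023 -0.419 ] 0.671
e1 e1 1 [ 0.4476 -0.1017 -0.4113] 0.087
e1 tL 0 [ 0.4478 -0.1021 -0.4146] 0.113
e1 tR 0 [ 0.4457 -0.0948 -0.4703] 0.672
e1 st 0 [ 0.4457 -0.0714 -0.0086] 0.791
e1 st 1 [ 0.4471 -0.1022 -0.3819] 0.601
e1 e3 0 [ 0.4475 -0.1017 -0.4328] 0.129
e1 e3 1 [ 0.4476 -0.1022 -0.4203] 0.098
e2 e1 0 [0.4662 0.0416 0.1371] 0.673
e2 e1 1 [0.4665 0.0398 0.2423] 0.455
e2 e2 0 [0.4677 0.0396 0.267 ] 0.176
e2 e2 1 [0.4673 0.0397 0.2581] 0.076
e2 e3 0 [0.4669 0.0397 0.2356] 0.118
e2 e3 1 [0.4672 0.0394 0.2538] 0.081
e2 tL 0 [0.4664 0.0395 0.2589] 0.249
e3 e1 0 [0.4367 0.1571 0.1714] 0.085
e3 e1 1 [0.4372 0.1568 0.1933] 0.062
e3 e2 0 [0.4379 0.157  0.2015] 0.104
e3 e2 1 [0.4364 0.1573 0.1621] 0.211
e3 e3 0 [0.4396 0.1589 0.8864] 0.296
e3 e3 1 [0.4361 0.156  0.2021] 0.303
```

View pics/fit1.png

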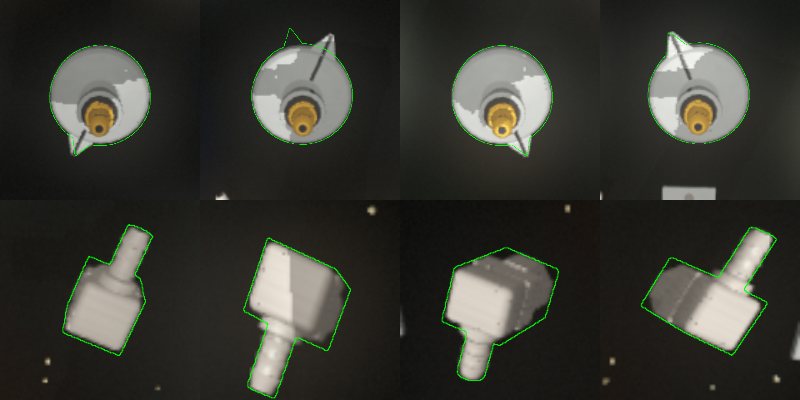

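The fit overlay sits on the silhouettes of both turrets and all three elbows. The one exception is the tongue in the second left-turret view, so I'm using the other three views for that yaw. Now the brush.

```bash
cat > s4.py <<'E'
from h import *
D=down(-np.pi/2); B=np.array([.4343,-.213])
arm.movep([*B,.19],D); arm.set_gripper(.5,60)
arm.movel([*B,.113],.12); arm.set_gripper(0.,60)
print('open',arm.read_opening(),'gf',arm.read_grasp_force(),'F',np.round(arm.read_force(),1))
arm.movel([*B,.228],.15)
p=snap('scene','sc4.png'); w=snap('wrist','wr4.png');s=snap('side','sd4.png')
print([(np.round(r['uv'],1),round(r['confidence'],2)) for r in arm.mark_of('beaker_mid',p)])
for q in ('brush_grip','brush_tip'):
  A=[arm.mark_of(q,c) for c in (p,s)]; print(q,[[(np.round(r['uv'],1),round(r['confidence'],2)) for r in a[:2]] for a in A])
  print(proj(p,[[*B,.247 if q=='brush_grip' else .127]]),proj(s,[[*B,.247 if q=='brush_grip' else .127]]))
print('open',arm.read_opening(),'gf',arm.read_grasp_force(),arm.read_clock())
a=p['img'][180:350,200:400,::-1];b=s['img'][90:260,230:430,::-1]
cv2.imwrite('pics/m4.png',cv2.resize(np.hstack([a,b]),(800,340)))
E
python3 s4.py
```

```text
open 0.12548070552258792 gf 58.353182673454285 F [-0.4  0.5  3.7]
[(array([304.4, 317.7]), 0.93)]
brush_grip [[(array([270.4, 232.2]), 0.64)], [(array([326.9, 131.3]), 0.46)]]
[[272.11393509 227.65031984]] [[329.44333164 132.2877074 ]]
brush_tip [[(array([272.8, 260. ]), 0.47)], [(array([266.8, 241.5]), 0.58), (array([327.3, 176.8]), 0.53)]]
[[270.20354051 258.66183492]] [[326.70961039 173.04656963]]
open 0.13014741022088486 gf 58.356061577796936 49.975
```

View pics/m4.png

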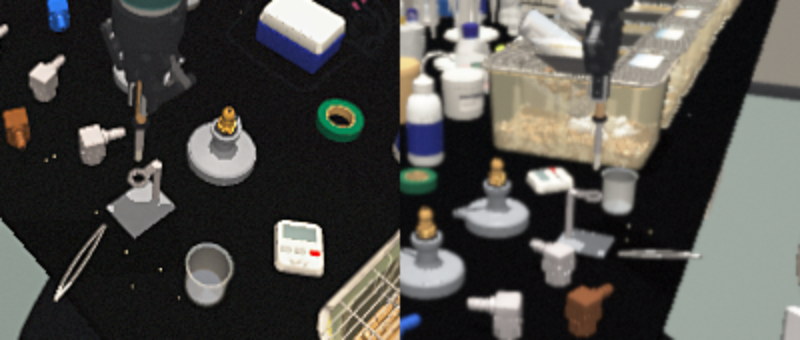

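```bash
cat > s5.py <<'E'
from h import *
L=np.array([.613,-.0334]);Rt=np.array([.5893,-.2255]);K=np.array([.4258,-.350])
F=lambda:np.round(arm.read_force(),1)
arm.movel([*K,.228],.2);arm.movel([*K,.1125],.12);print('dip',F(),np.round(arm.read_tcp_pos(),4));arm.wait(.4)
arm.movel([*K,.228],.15)
arm.movel([L[0],L[1]-.035,.228],.25);arm.movel([L[0],L[1]-.032,.175],.12)
def dab(C,sgn):
    f0=F()
    for dz in (.175,.179):
        for d in (.0165,.0155,.0148):
            arm.movel([C[0],C[1]+sgn*d,dz],.03);f=F()-f0;print(d,f)
            if abs(f[1])>4: break
        arm.wait(.2)
    q=snap('scene'); arm.movel([C[0],C[1]+sgn*.032,.177],.05); return q
a=dab(L,-1);arm.movel([Rt[0],Rt[1]+.032,.177],.15)
b=dab(Rt,1);p=snap('scene');s=snap('side')
z=lambda q,u,v:cv2.resize(q['img'][v-35:v+35,u-35:u+35,::-1],(400,300))
cv2.imwrite('pics/m5.png',np.vstack([np.hstack([z(a,274,208),z(b,311,245)]),np.hstack([z(p,285,220),z(s,260,195)])]))
print(arm.read_opening(),arm.read_clock())
E
python3 s5.py
```

```text
dip [-0.   0.4 -0.3] [ 0.4264 -0.3505  0.1134]
0.0165 [-0.6  0.4 -0.9]
0.0155 [ 0.  -0.7  0.1]
0.0148 [ 0.4 -2.5 -0.8]
0.0165 [-0.4  0.2 -0.3]
0.0155 [ 0.3 -0.6 -1. ]
0.0148 [ 0.4 -2.3  0.1]
0.0165 [0.1 0.1 0.1]
0.0155 [0.7 1.6 0.7]
0.0148 [0.7 3.3 0.9]
0.0165 [0.5 1.7 1.8]
0.0155 [0.  1.9 1.7]
0.0148 [0.4 4.3 2.6]
0.12774925694913017 62.2667
```

View pics/m5.png

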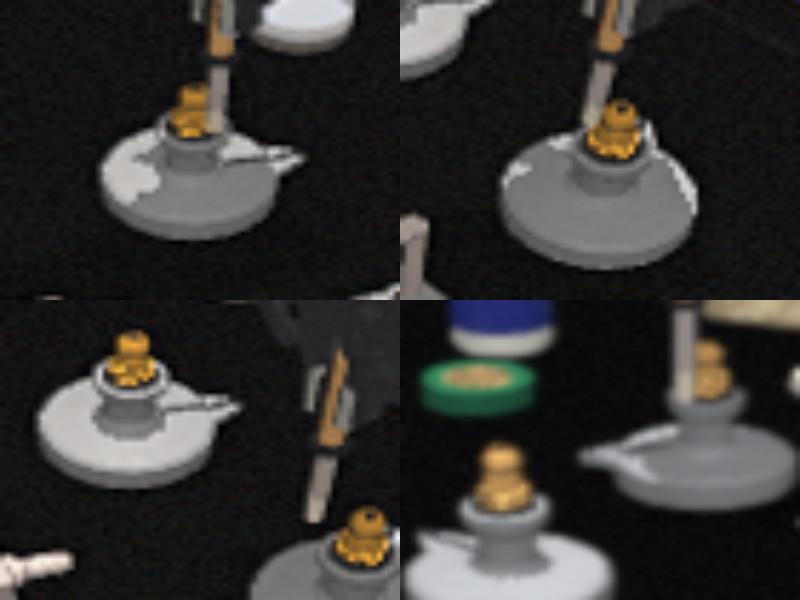

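Both bristle contacts show in the crops and in the force: about 2.5 N on the left turret and 4 N on the right. Next I hang the brush back, then check and pick the first elbow.

```bash
cat > act.py <<'E'
from fit import *
ep=elbow_parts()
def F(): return np.array(arm.read_force())
def find(x0,a):
    t=down(a)[:,0]; arm.movep([x0[0]+.025*t[0],x0[1]+.025*t[1],.22],down(a))
    p=snap('wrist'); c=[fit(p,ep,x0,'elbow',lo,48) for lo in (50,85,120)]
    return min(c,key=lambda r:r[1]),p
def grab(x,a,H=.014):
    arm.set_gripper(1.,40); D=down(a)
    arm.movep([x[0],x[1],.09],D); arm.movel([x[0],x[1],H],.12)
    arm.set_gripper(0.,60); print('grip',round(arm.read_opening(),3),round(arm.read_grasp_force(),1),np.round(F(),1))
E
cat > s6.py <<'E'
from act import *
B=np.array([.4343,-.213])
p=np.array(arm.read_tcp_pos()); arm.movel([p[0],p[1]+.01,.228],.15)
arm.movel([*B,.228],.2);arm.wait(.2);print(np.round(arm.read_tcp_pos()-np.array([*B,.228]),4))
arm.movel([*B,.1135],.1);print('hang',np.round(F(),1));arm.set_gripper(.5);arm.movel([*B,.2],.15)
s=snap('side');c=snap('scene')
e1=np.array([.4477,-.102,-.415]);a=e1[2]+np.pi/2-np.pi
r,w=find(e1,a);print('e1',np.round(r[0],4),round(r[1],3),np.round(arm.read_qpos(),2),arm.read_clock())
cv2.imwrite('pics/m6.png',np.hstack([cv2.resize(q['img'][v-40:v+40,u-40:u+40,::-1],(390,390)) for q,u,v in((s,324,180),(c,270,258))]))
E
python3 s6.py
```

```text
[ 0.0009  0.     -0.0001]
hang [-1.8  1.7  3.2]
e1 [ 0.4471 -0.1018 -0.4009] 0.098 [-0.37  0.03 -0.34  1.2  -0.   -3.09] 71.125
```

View pics/m6.png

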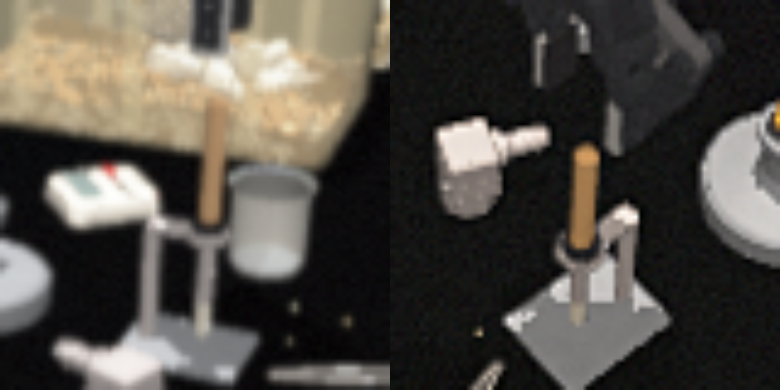

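Both views show the brush hanging upright with its collar on the ring, and elbow 1 hasn't moved. Now I grip it and set it on the right turret.

```bash
cat >> act.py <<'E'
def settle(P,D,n=2):
    """hold TCP at P to read-back accuracy"""
    c=np.array(P,float)
    for _ in range(n):
        arm.wait(.15); e=np.array(P)-arm.read_tcp_pos(); c=c+e; arm.movel(c.tolist(),.05,D)
    arm.wait(.1); return c-np.array(P)
def seat(T,mark,k,H=.014):
    psi=mark+2.8; D=down(psi+np.pi/2+k*np.pi); P=np.array([*T,.125+H])
    arm.movep(P.tolist(),D); off=settle(P,D); f0=F(); c=P+off
    print('q6',round(arm.read_qpos()[5],2),'off',np.round(off,4),'err',np.round(arm.read_tcp_pos()-P,4),'f0',np.round(f0,1))
    for foot in list(np.arange(.112,.080,-.004))+[.0795,.0786,.078,.0774,.0768]:
        c[2]=foot+H+off[2]; arm.movel(c.tolist(),.04,D); arm.wait(.08); f=F()-f0
        print(round(foot,4),np.round(f,1),np.round(arm.read_tcp_pos()[2]-H,4))
        if np.abs(f).max()>15 or (foot<.08 and f[2]>5): break
        lat=f.copy();lat[2]=0
        if np.linalg.norm(lat)>1.5: c=c+np.clip(lat*.0001,-.0006,.0006)
    return c,f0
E
cat > s7.py <<'E'
from act import *
e1=np.array([.4474,-.1019,-.408])
grab(e1,e1[2]-np.pi/2); arm.movel([e1[0],e1[1],.16],.2)
print('q6',round(arm.read_qpos()[5],2),round(arm.read_opening(),3),np.round(F(),1))
c,f0=seat(np.array([.5893,-.2255]),.385,-1)
import json;json.dump([c.tolist(),f0.tolist()],open('c.json','w'));print(c,arm.read_clock())
q=snap('scene');s=snap('side');cv2.imwrite('pics/m7.png',np.hstack([cv2.resize(z['img'][v-40:v+40,u-40:u+40,::-1],(390,390)) for z,u,v in((s,280,180),(q,311,238))]))
E
python3 s7.py
```

```text
grip 0.378 59.6 [-0.2  0.7  4.6]
q6 -3.1 0.379 [ 0.5  0.6 -1.4]
q6 -0.51 off [ 0.     -0.     -0.0001] err [-0.     -0.     -0.0001] f0 [-0.4 -0.3 -1.8]
0.112 [ 0.6 -0.4 -0.2] 0.1119
0.108 [0.2 0.4 0.2] 0.1079
0.104 [-0.4  0.1  1. ] 0.1038
0.1 [ 0.5 -1.1  0.3] 0.0997
0.096 [-0.5 -0.1 -0.1] 0.0953
0.092 [-2.2 -0.9 -0.6] 0.0913
0.088 [-1.4 -0.3 -0.4] 0.0874
0.084 [-3.5 -1.3  1.3] 0.0837
0.0795 [-3.4 -0.6  0.5] 0.079
0.0786 [-4.4  2.1  2.9] 0.0787
0.078 [-4.9  2.4  5.3] 0.0786
[ 0.58795728 -0.22557452  0.09194217] 81.4333
```

View pics/m7.png

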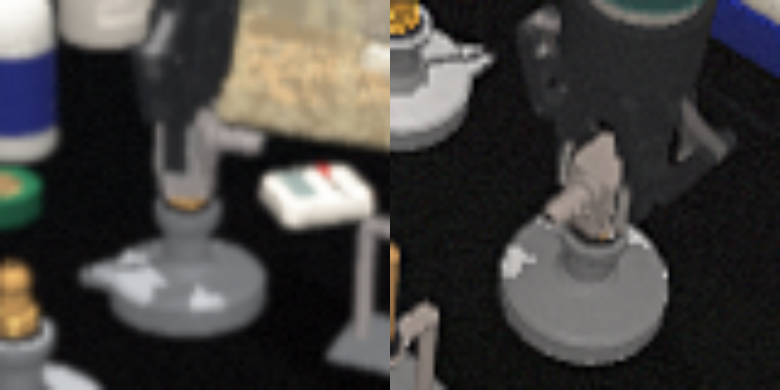

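```bash
cat >> act.py <<'E'
def relax(c,D,f0,n=6,g=.00015):
    for _ in range(n):
        f=F()-f0; lat=np.array([f[0],f[1],0])
        if np.linalg.norm(lat)<1.5: break
        c=c+np.clip(lat*g,-.0006,.0006); arm.movel(c.tolist(),.03,D); arm.wait(.08)
    return c,F()-f0
def screw(c,f0,psi0,psi1,k,n):
    dz=-.0029*abs(psi1-psi0)/n*np.sign(psi0-psi1)
    for i,psi in enumerate(np.linspace(psi0,psi1,n+1)[1:]):
        D=down(psi+np.pi/2+k*np.pi); c=c+[0,0,dz]
        arm.movel(c.tolist(),.02,D); f=F()-f0
        c=c+[*np.clip(f[:2]*.00015,-.0005,.0005),np.clip((f[2]-1)*.00005,-.0002,.0002)]
        if i%3==2 or i==n-1: print(round(psi,2),'f',np.round(f,1),'m',np.round(arm.read_moment(),2),'p',np.round(arm.read_tcp_pos(),4),'q6',round(arm.read_qpos()[5],2))
        if np.abs(f).max()>25: print('stop');break
    return c,psi
E
cat > s8.py <<'E'
from act import *
import json
c,f0=map(np.array,json.load(open('c.json')));psi0=.385+2.8
D=down(psi0-np.pi/2); c[2]+=.0005
c,f=relax(c,D,f0);print('relaxed',np.round(c,4),np.round(f,1))
c,psi=screw(c,f0,psi0,.385,-1,20)
json.dump([c.tolist(),f0.tolist(),psi],open('c.json','w'));print(np.round(c,4),psi,arm.read_clock())
E
python3 s8.py
```

```text
relaxed [ 0.5874 -0.2253  0.0924] [-0.7  1.3  2.7]
2.76 f [1.2 1.2 1.9] m [ 0.25  0.08 -0.04] p [ 0.5879 -0.225   0.0915] q6 -0.1
2.34 f [0.3 0.7 0.8] m [ 0.07  0.03 -0.01] p [ 0.588  -0.2246  0.0904] q6 0.32
1.92 f [1.8 0.4 0.5] m [ 0.04 -0.08 -0.  ] p [ 0.588  -0.2242  0.0892] q6 0.74
1.5 f [1.1 1.  1.4] m [ 0.04 -0.05 -0.07] p [ 0.5885 -0.2238  0.088 ] q6 1.17
1.08 f [0.6 0.3 1.4] m [ 0.   -0.11 -0.05] p [ 0.5889 -0.2235  0.0868] q6 1.59
0.66 f [ 1.2 -0.9  1.6] m [-0.11 -0.19 -0.01] p [ 0.5893 -0.2234  0.0857] q6 2.01
0.38 f [ 1.1 -0.1  1.2] m [-0.2  -0.17  0.01] p [ 0.5896 -0.2237  0.0849] q6 2.29
[ 0.5897 -0.2235  0.0848] 0.385 87.7
```

```bash
cat > s9.py <<'E'
from act import *
arm.set_gripper(.75);p=np.array(arm.read_tcp_pos());arm.movel([p[0],p[1],.17],.2)
D=np.array(arm.read_tool_rot());t=D[:,0]
arm.movep([.589+.03*t[0],-.2255+.03*t[1],.27],D)
w=snap('wrist','w9.png');import pickle;pickle.dump(w,open('w9.pkl','wb'))
# next: look at e2 in its grasp orientation
e2=np.array([.4672,.0396,.255]);r,w2=find(e2,e2[2]+np.pi/2);print('e2',np.round(r[0],4),round(r[1],3),'q6',round(arm.read_qpos()[5],2),arm.read_clock())
u,v=proj(w,[[.589,-.2255,.05]])[0].astype(int);print(u,v)
cv2.imwrite('pics/m9.png',cv2.resize(w['img'][max(v-75,0):v+75,max(u-90,0):u+90,::-1],(720,600)))
E
python3 s9.py
```

```text
e2 [0.4663 0.0393 0.2556] 0.095 q6 -0.33 91.5417
254 177
```

View pics/m9.png

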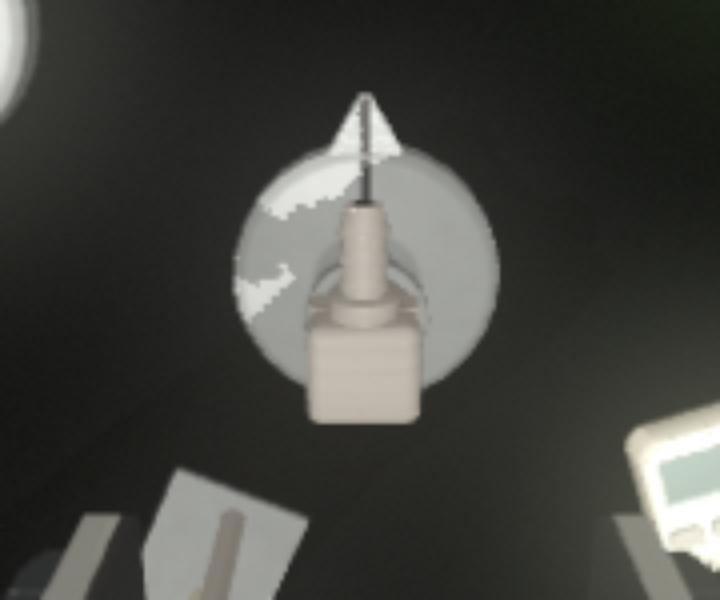

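The crop from straight behind shows the outlet lying exactly along the scribed line (px 365, 100–205), so the right turret is done. Elbow 2 for the left turret next.

```bash
cat > s10.py <<'E'
from act import *
import json
e2=np.array([.4668,.0394,.2555]);mk=-.397
grab(e2,e2[2]+np.pi/2); arm.movel([e2[0],e2[1],.16],.2)
print(round(arm.read_opening(),3))
c,f0=seat(np.array([.6128,-.0332]),mk,0)
z=arm.read_tcp_pos()[2]-.014
if .0765<z<.0805 and np.abs(F()-f0).max()<15:
    D=down(mk+2.8+np.pi/2); c[2]+=.0005
    c,f=relax(c,D,f0);print('relaxed',np.round(c,4),np.round(f,1))
    c,psi=screw(c,f0,mk+2.8,mk,0,20)
    json.dump([c.tolist(),f0.tolist(),psi],open('c.json','w'));print(np.round(c,4),psi)
print(arm.read_clock())
E
python3 s10.py
```

```text
grip 0.381 59.6 [-0.1 -0.4  5. ]
0.379
q6 -2.56 off [-0.     -0.     -0.0001] err [-0.     -0.     -0.0001] f0 [-0.7  0.9  0. ]
0.112 [-0.1 -0.7 -1.4] 0.1119
0.108 [ 1.  -0.6 -0.9] 0.1079
0.104 [ 0.1 -0.9 -0.8] 0.1038
0.1 [-1.2 -1.7 -1.3] 0.0995
0.096 [-0.7  0.7 -2.2] 0.0951
0.092 [-1.4  2.1 -2.8] 0.0912
0.088 [-1.   1.2 -2.7] 0.0874
0.084 [-2.7  3.7  1.5] 0.0843
0.0795 [-3.5  3.4 -1.7] 0.0793
0.0786 [-2.2  3.   0.3] 0.0789
0.078 [-2.4  2.3  2.5] 0.0788
0.0774 [-4.6  1.8  5.1] 0.0787
relaxed [ 0.6108 -0.0315  0.0918] [-1.4 -0.3  3.8]
1.98 f [ 0.6 -0.8  3.3] m [ 0.11 -0.06 -0.02] p [ 0.6115 -0.032   0.0913] q6 -2.14
1.56 f [2.7 1.  3.1] m [ 0.42 -0.45 -0.08] p [ 0.6117 -0.0318  0.0902] q6 -1.73
1.14 f [2.7 0.4 2.1] m [ 0.28 -0.38 -0.09] p [ 0.6121 -0.0317  0.089 ] q6 -1.3
0.72 f [-0.1  0.2  3.8] m [ 0.13  0.   -0.02] p [ 0.6126 -0.0318  0.0879] q6 -0.88
0.3 f [ 1.1 -1.   1. ] m [-0.01  0.01 -0.03] p [ 0.6131 -0.0321  0.0868] q6 -0.47
-0.12 f [ 0.8 -1.1  0.2] m [ 0.04  0.04 -0.04] p [ 0.6136 -0.0325  0.0856] q6 -0.05
-0.4 f [ 0.2 -0.6  1.8] m [-0.01 -0.   -0.03] p [ 0.6138 -0.0329  0.0848] q6 0.23
[ 0.6139 -0.0329  0.0848] -0.397
107.9333
```

```bash
cat > s11.py <<'E'
from act import *
arm.set_gripper(.75);p=np.array(arm.read_tcp_pos());arm.movel([p[0],p[1],.17],.2)
D=np.array(arm.read_tool_rot());t=D[:,0]
arm.movep([.6128+.03*t[0],-.0325+.03*t[1],.27],D);w=snap('wrist')
e3=np.array([.4368,.157,.19]);r,w2=find(e3,e3[2]+np.pi/2);print('e3',np.round(r[0],4),round(r[1],3),arm.read_clock())
print([(round(m['confidence'],2),np.round(onz(w2,m['uv'],.0025),3)) for m in arm.mark_of('tray_mid',w2)])
u,v=proj(w,[[.6128,-.0325,.05]])[0].astype(int)
a=cv2.resize(w['img'][max(v-75,0):v+75,u-90:u+90,::-1],(400,333));b=cv2.resize(w2['img'][...,::-1],(400,333),interpolation=cv2.INTER_AREA)
cv2.imwrite('pics/m11.png',np.hstack([a,b]))
E
python3 s11.py
```

```text
e3 [0.4375 0.156  0.2061] 0.096 110.5
[(0.62, array([0.441, 0.321, 0.003])), (0.29, array([0.445, 0.157, 0.003]))]
```

View pics/m11.png

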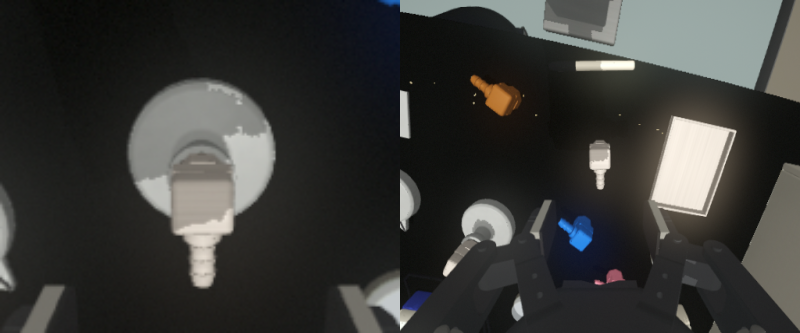

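```bash
cat > s12.py <<'E'
from act import *
e3=np.array([.4372,.1565,.198]);D=down(e3[2]+np.pi/2);T=[.438,.320]
grab(e3,e3[2]+np.pi/2);arm.movel([e3[0],e3[1],.09],.2);print(round(arm.read_opening(),3))
arm.movel([*T,.09],.2,D);arm.movel([*T,.022],.1);arm.wait(.15);f0=F()
for z in (.019,.0175,.0168,.0162,.0155):
    arm.movel([*T,z],.03);arm.wait(.08);f=F()-f0;print(z,np.round(f,1))
    if f[2]>3: break
arm.set_gripper(.55);arm.movel([*T,.15],.15)
# view left turret from the far side (camera beyond the outlet), then scene/side
a=-.397-np.pi/2;t=down(a)[:,0]
arm.movep([.613+.0*t[0]-.0,-.0325,.27],down(a));w=snap('wrist');q=snap('scene');s=snap('side');print(arm.read_clock(),np.round(arm.read_qpos(),2))
z=lambda p,u,v,h,k:cv2.resize(p['img'][max(v-h,0):v+h,max(u-k,0):u+k,::-1],(400,300))
u,v=proj(w,[[.6128,-.0325,.05]])[0].astype(int)
cv2.imwrite('pics/m12.png',np.vstack([np.hstack([z(w,u,v,75,100),z(q,285,225,45,60)]),np.hstack([z(s,260,205,50,66),z(s,245,330,60,80)])]))
E
python3 s12.py
```

```text
grip 0.377 59.7 [-0.2  0.3  4.8]
0.38
0.019 [-0.1 -2.  -0.1]
0.0175 [-1.2 -1.2 -0.1]
0.0168 [-0.6 -0.8  2.3]
0.0162 [-2.7 -1.1  7. ]
120.8167 [-0.16  0.24  0.01  1.34 -0.   -2.9 ]
```

View pics/m12.png

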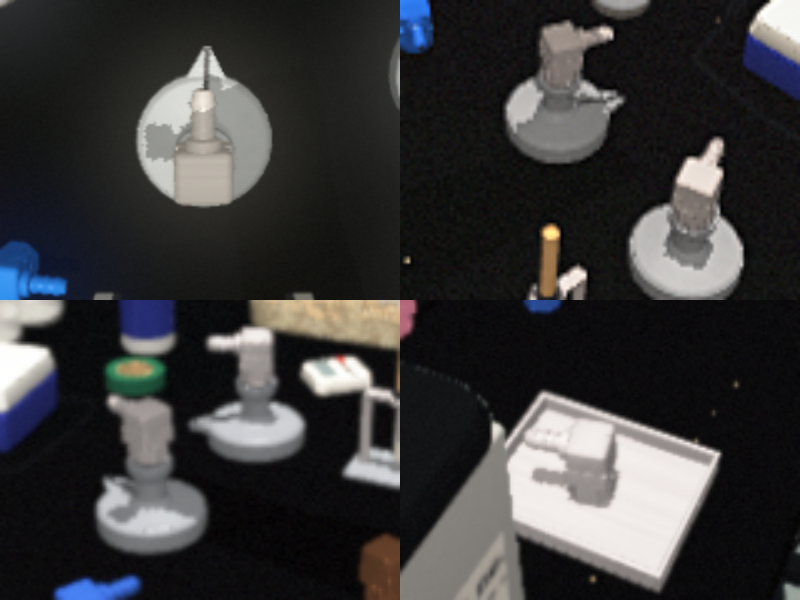

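Left turret: the tongue tip (px 208,47) sits slightly clockwise of the outlet (px 204,95), by about 0.04 rad. The spare elbow stands in the tray. I'll measure that angle numerically before deciding whether to trim it.

```bash
cat > s13.py <<'E'
from act import *
w=snap('wrist')
def foot(x,y,a,tw=.012):
    P=turret_parts()[:1]+turret_parts()[-1:]
    E=[e+[0,0,.0708] for e in elbow_parts()]
    # elbow drawn in turret frame at given outlet yaw offset 0
    return P+E
best=fit(w,foot(0,0,0),(.6128,-.0325,-.42),'t',40,75);print(np.round(best[0],4),round(best[1],3))
c=best[0][:2]
# scribed line / tip: project radial profile at foot-top height, tongue zone
g=w['img'].max(2).astype(np.float32)
ys=np.linspace(-.45,.45,181)
for r in (.054,.058,.062,.066):
    an=-.397+ys*.06/r*.6
    uv=proj(w,np.column_stack([c[0]+r*np.cos(an),c[1]+r*np.sin(an),0*an+.021])).astype(np.float32)
    pr=cv2.remap(g,uv[None,:,0],uv[None,:,1],cv2.INTER_LINEAR)[0]
    m=pr>70; i=np.where(m)[0]
    if len(i): 
        mid=an[i].mean(); edge=(an[i[0]],an[i[-1]]);k=slice(i[0]+4,i[-1]-3)
        print(r,'edges',np.round(edge,3),'centre',round((edge[0]+edge[1])/2,3),'dark',round(an[k][pr[k].argmin()],3) if i[-1]-i[0]>10 else None)
E
python3 s13.py
```

```text
[ 0.614  -0.0338 -0.4037] 0.382
0.054 edges [-0.637 -0.23 ] centre -0.434 dark -0.624
0.058 edges [-0.574 -0.295] centre -0.434 dark -0.434
0.062 edges [-0.516 -0.339] centre -0.427 dark -0.351
0.066 edges [-0.482 -0.383] centre -0.432 dark -0.394
```

The left outlet is within about 2° of the mark, both elbows sit about 2.8 mm above the shoulder, and the gripper is clear of everything. One last overall look before handing in.

```bash
python3 - <<'E'
from h import *
p=snap('scene');print([(np.round(r['uv'],1),round(r['confidence'],2)) for r in arm.mark_of('beaker_mid',p)])
cv2.imwrite('pics/m14.png',cv2.resize(p['img'][130:340,140:400,::-1],(743,600)))
E
```

```text
[(array([306.4, 317.5]), 0.75)]
```

View pics/m14.png

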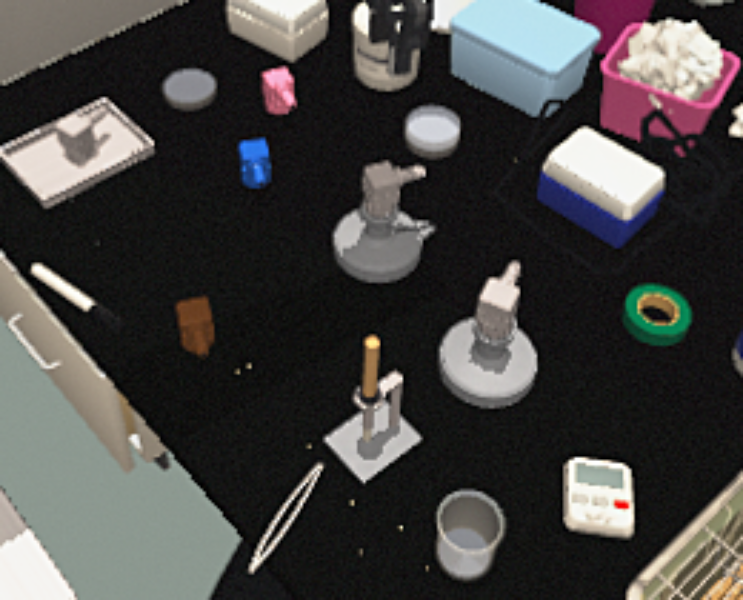

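The picture shows everything in place: elbows on both turrets, the spare in the tray (75,140), the brush in its stand (370,370) and the beaker upright (470,535).

```bash
python3 -c "
from plant import arm
print(arm.sign_off())"
```

```text
the job is handed in; nothing more can be done
None
```

The job is handed in: both turrets present were pasted left to right and fitted with elbows about 3 mm above the shoulder (right outlet on its mark, left about 2° short of its mark), the brush is back in its stand, the spare elbow is in the tray, and the beaker and turrets were left standing where they were.

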